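# Seat the half-milled blank against the pallet's end stop

## Task

Load the half-milled blank (the one with the rectangular pocket in its top) for the mill: stand it, pocket up, lengthwise on the floor between the two rails of the pallet, well short of the end stop, then slide it along the rails until you feel it press against the stop, and let go with it resting there squarely. Leave the plain blank where it is and do not tip the half-milled one over.

Things in the scene. Friction and masses are not known exactly. Their poses are not given: they have to be found in the camera images.
- pocket_blank: The blank to load: pale pinkish-beige board, 100 (its x) x 50 (its y) x 55 mm high, 0.13 to 0.27 kg, with a rectangular pocket 60 x 26 mm, 15 mm deep, in the middle of its top. Origin: centre of its underside. Stands loose on the bench, pocket up; grip it across its 50 mm width, fingertips at least 12 mm above its underside to clear the rails. Either end may face the stop.
- plain_blank: Bystander of the same board and size (100 x 50 x 55 mm, 0.2 kg) with a plain flat top; must stay put. Origin: centre of its underside. Near it, unlisted: a smaller board block with a round button on top (65 x 45 mm, 42 mm high), 13 cm or more centre to centre from either blank, and farther out, beyond x = 0.75 m, a cup and a spray can (170 mm high).
- pallet: Dark steel pallet fixed to the bench, 280 (its x) x 150 (its y) x 18 mm. Origin: centre of its underside. Its top, 18 mm above its origin, is the floor of a channel along its x axis between two full-length aluminium rails, each 14 mm wide, rising 10 mm above that floor. The channel is 66 mm wide (inner faces at y = -33 and +33 mm), open at the -x end. Yaw within 20 degrees.
- stop: End stop: rigid aluminium block fixed in the channel, 45 to 95 mm to the +x side of the pallet's centre; 20 (its x) x 60 (its y) x 30 mm high, axes as the pallet's. Origin: centre of its underside, on the channel's floor. The blank meets its -x face, so the seated blank's centre lies 60 mm to the -x side of the stop's origin. The blank alone slides with 1 to 3 N.
There are look-alikes about, which are no part of the job. What is shaped like the pocket_blank but green is not meant.

How it is judged (in metres and radians):
On the way, in this order (a step that is already met when the one before it is completed fails the run):
1. the half-milled blank stands on the channel's floor, lengthwise between the rails, with its end more than 20 mm short of the stop (x of pocket_blank in the frame of stop between -0.2 and -0.08 m and y of pocket_blank in the frame of pallet between -0.012 and 0.012 m and z of pocket_blank in the frame of pallet below 0.022 m and angle between the x axis of pocket_blank and the x axis of pallet, either way round below 0.2 rad), for 0.1 s.
2. the blank, still on the channel's floor, presses against the stop with more than 1 N (contact force between pocket_blank and stop above 1 N and z of pocket_blank in the frame of pallet below 0.023 m).
At the end, for the whole second after the job is handed in: The half-milled blank stands pocket up on the channel's floor between the rails (within 12 mm of the pallet's centre line, along it within 11 degrees), its end within 10 mm of the stop's face, released and at rest (x of pocket_blank in the frame of stop between -0.07 and -0.055 m and y of pocket_blank in the frame of pallet between -0.012 and 0.012 m and z of pocket_blank in the frame of pallet below 0.022 m and angle between the x axis of pocket_blank and the x axis of pallet, either way round below 0.2 rad and angle between pocket_blank's own z axis and vertical below 0.1 rad and linear speed of pocket_blank below 0.02 m/s); the robot touches nothing.
It fails at once if the plain blank is shifted by more than 25 mm (distance of plain_blank from where it was at the start of the episode above 0.025 m).
It fails at once if the half-milled blank is tipped by more than 45 degrees (angle between pocket_blank's own z axis and vertical above 0.785 rad).
It also fails if it takes over 37 s, if anything falls off the work surface, if the arm or the gripper's body presses on something with over 40 N, if the wrist force passes 120 N, or if a joint passes its speed limit or range.

## Robot

A 6-joint arm with a two-finger parallel gripper is mounted at the origin on the work surface. World frame = base frame: x ahead of the robot, y to its left, z up, the work surface at z = 0. Lengths are in mm, angles in rad, forces in N, time in s.
With the tool pointing down it reaches from about 275 to 1000 mm from the base axis. Payload 8.4 kg.
Tool frame: the origin (TCP) lies midway between the tips of the shut fingers; the grasp point (between the pads) lies 19 mm behind it (ctrl.hold_point_z is the distance from the TCP to the grasp point, in mm); z points along the fingers, y is the direction in which the jaws open and shut (so a half turn about z gives the same grasp; the last joint's range is limited). The gripper opens to 85 mm and grips with 20 to 120 N. Pads are 22 mm wide; open, the fingers measure 114 mm over their backs; the gripper's body (76 mm by 85 mm) begins 54 mm behind the grasp point. The pads swing forward as they close: fully open they stand 13 mm farther back than shut.
Start: joints at [-1.264, 0.353, 1.633, -0, 1.155, -0.002], TCP at [189.946, -595.44, 231.281] pointing down, gripper open.
Joint ranges: [-2.63, 2.63], [-0.92, 2.1], [0.06, 2.66], [-1.3, 4.44], [0, 2.69], [-3.02, 3.02]. Speed limits (rad/s): [2.22, 2.22, 2.79, 3.14, 3.14, 3.14].

## Interface

Orientations are given as a unit quaternion [x, y, z, w].
In Python, from cell import ctrl gives the robot as it stands.
- The arm moves only by the tool apply_moves, never from a script. Its arguments are lists of equal length, an entry for each row: "angular": the turn, a rotation vector about the tool's x, y, z in degrees, a list of three; "xyz": the shift along the tool's x, y, z in mm, a list of three; "jaw": the opening, from -1 (shut) to 1 (fully open). A call has 1 to 5 rows; each row shifts and turns the commanded pose from where the row before left it, along the tool's axes as they then stand; what a row does not reach is not made up. A row lasts 1/10 s, in which the tool goes at most 50 mm and 8.59 degrees, less where a joint would pass 70% of its speed; a pose out of reach is approached as far as the arm can. A call is refused whole if a number of a shift passes 50 or a number of a turn 8.59, either way. A call with a gripper value outside its range is refused whole. The fingers move at their own pace and stop on an object; "squeeze" is the grip in N (left out, the last holds). Time passes only in rows, so rows that do not move let the fingers close. It gives the time, the measured TCP pose, the force and the opening at its end, in the units of the state.
- ctrl.read_state(): the state, without advancing time (a new reading comes with each control period).
- ctrl.snapshot(name): name is "scene" or "top" or "wrist"; returns the picture (400x640x3 uint8, red, green, blue); there is no depth.
- ctrl.calibration(name): a dict with "intrinsics" (3x3 intrinsics, pixels), "world_to_cam" (4x4, takes a point from world to camera coordinates); the wrist camera has in their place "T_tool_cam" (4x4, takes a point from camera to tool coordinates, whose origin is the TCP and whose axes are the flange's). Camera axes: x right, y up, looking along -z (the intrinsics and any distortion apply to the point x, -y, -z); pixel columns grow to the right and rows downward; lengths in mm; the calibration is good to about 2 mm. The wrist camera is an equidistant fisheye: a pixel r from the principal point sees the ray r / f radians off the axis. A picture is of the moment at which its call begins: read the wrist's pose just before it. calibration takes no time and is no camera call.
- ctrl.hand_in(): hands the job in, once; it reports no verdict.
The state is a dict: "time": time; "joints": joint angles; "qd": joint speeds; "effort": joint torques, N m; "tcp_pos": TCP position; "eef_rot": TCP orientation; "wrist_force": force on the tool from outside, world axes, zero at the start; "ft_torque": the same for the moment, N m; "width": finger opening in mm.
Only numpy, scipy, OpenCV 4.12 (cv2) and the standard library are available. Lean on these libraries where they do the work, as an engineer would, in place of code of your own. Each camera call takes 0.05 s, during which the arm holds its last target.

## Working session

There is one attempt and no reset: what is moved stays moved. The work goes in short steps, Python scripts to look and compute and a tool call to move; the robot and the scene stay as the last step left them, time stands still between calls to the robot, and variables do not carry over. Pictures are saved under pics/ and viewed, and the job is handed in when it is done.

Besides the shell and the picture viewer there is one more tool, called after "Emit:" as name(argument=value, ...), one argument or row to a line, values as JSON. apply_moves: Moves the arm, as the interface text tells. Its arguments: {"type":"object","properties":{"angular":{"type":"array","items":{"type":"array","items":{"type":"number"}}},"xyz":{"type":"array","items":{"type":"array","items":{"type":"number"}}},"jaw":{"type":"array","items":{"type":"number"}},"squeeze":{"type":"number"}},"required":["angular","xyz","jaw"]}

```bash
mkdir -p pics; ls
python3 - <<'E'
from cell import ctrl
import cv2,numpy as np
s=ctrl.read_state();print(s)
for n in ["scene","top"]:
    im=ctrl.snapshot(n);cv2.imwrite(f"pics/{n}0.png",im[:,:,::-1])
    c=ctrl.calibration(n);print(n,{k:np.round(v,4).tolist() if not isinstance(v,str) else v for k,v in c.items()})
print(ctrl.calibration("wrist"),ctrl.hold_point_z)
E
```

```text
pics
{'time': 0.0, 'joints': array([-1.26440650e+00,  3.53673931e-01,  1.63415987e+00, -6.64655783e-05,
        1.15520258e+00, -2.43901822e-03]), 'qd': array([-0.0012118 , -0.0002808 ,  0.00048052,  0.00025811,  0.0009225 ,
        0.00088618]), 'effort': array([ 2.09699261e-03, -6.05240107e+01, -3.42064154e+01,  1.70153658e-04,
        9.52205941e-03,  1.09241640e-05]), 'tcp_pos': array([ 189.77231667, -594.9740145 ,  230.53457327]), 'eef_rot': array([ 9.88099438e-01,  1.53814753e-01, -1.39327743e-04, -7.08942988e-04]), 'wrist_force': array([-0.35828245,  0.1370365 ,  0.00081254]), 'ft_torque': array([ 0.06962357, -0.0382953 , -0.0200183 ]), 'width': 85.30782281361508}
scene {'intrinsics': [[498.8141, 0.0, 331.1813], [0.0, 498.8141, 194.8329], [0.0, 0.0, 1.0]], 'world_to_cam': [[-0.3567, 0.9342, 0.0089, 108.8677], [-0.7624, -0.2966, 0.5751, 373.979], [0.5399, 0.1983, 0.818, -1422.6602], [0.0, 0.0, 0.0, 1.0]]}
top {'intrinsics': [[362.3096, 0.0, 323.938], [0.0, 362.3096, 193.8422], [0.0, 0.0, 1.0]], 'world_to_cam': [[-0.002, -0.9999, -0.0148, 67.7526], [0.9969, -0.0032, 0.0789, -498.3053], [-0.0789, -0.0146, 0.9968, -887.6635], [0.0, 0.0, 0.0, 1.0]]}
{'intrinsics': array([[309.70691629,   0.        , 319.44646049],
       [  0.        , 309.70691629, 200.32773533],
       [  0.        ,   0.        ,   1.        ]]), 'T_tool_cam': array([[-5.25374067e-04,  9.50042167e-01,  3.12121137e-01,
         7.99166501e+01],
       [ 9.99999563e-01,  2.57719144e-04,  8.98784958e-04,
         4.66481155e-01],
       [ 7.73444017e-04,  3.12121473e-01, -9.50041887e-01,
        -1.42927607e+02],
       [ 0.00000000e+00,  0.00000000e+00,  0.00000000e+00,
         1.00000000e+00]])} 18.700000000000003
```

View pics/scene0.png

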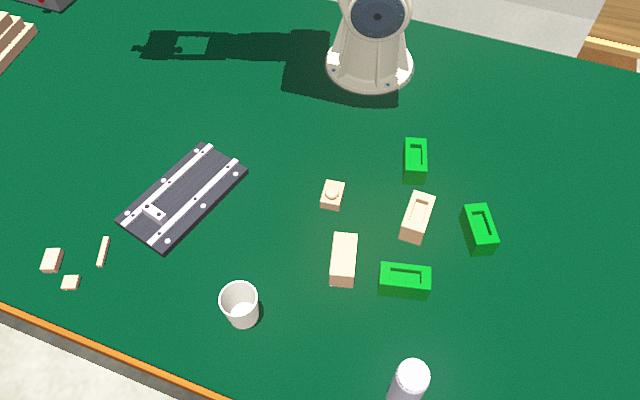

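View pics/top0.png

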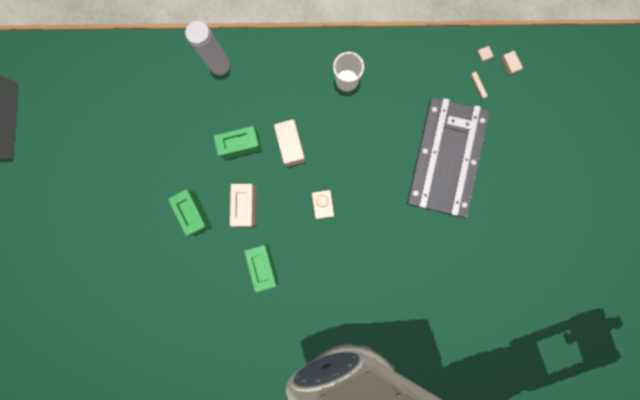

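The scene and top views show the pinkish pocket blank at top-view (242,205), the plain blank at (289,143), and the pallet at (448,157) with its stop near (458,123). I'll zoom in to get the corners.

Run:
```python
import cv2,numpy as np
im=cv2.imread("pics/top0.png")
a=cv2.resize(im[170:240,205:285],None,fx=7,fy=7,interpolation=cv2.INTER_CUBIC)
b=cv2.resize(im[90:225,395:500],None,fx=4,fy=4,interpolation=cv2.INTER_CUBIC)
cv2.imwrite("pics/za.png",a);cv2.imwrite("pics/zb.png",b)
```

```text
(no output)
```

View pics/za.png

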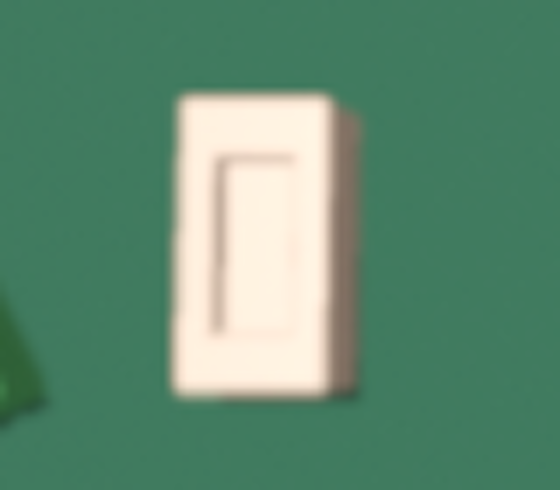

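View pics/zb.png

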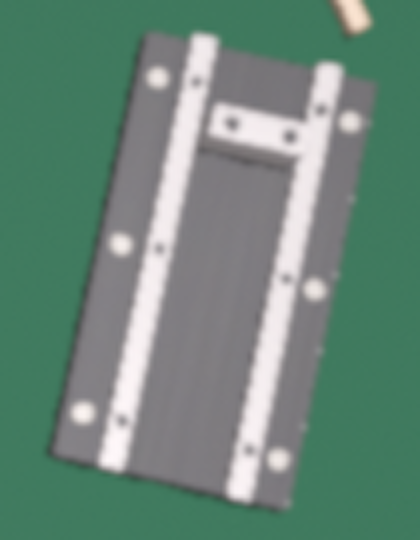

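```bash
cat > h.py <<'E'
import numpy as np,cv2
from cell import ctrl
def top2w(pts,z,cam="top"):
    c=ctrl.calibration(cam);K=c["intrinsics"];T=c["world_to_cam"];R=T[:3,:3];o=-R.T@T[:3,3]
    out=[]
    for (u,v) in pts:
        d=np.array([(u-K[0,2])/K[0,0],-(v-K[1,2])/K[1,1],-1]);d=R.T@d
        out.append((o+d*(z-o[2])/d[2])[:2])
    return np.array(out)
def rect(w):
    (c,s,a)=cv2.minAreaRect(w.astype(np.float32));return c,s,a
E
python3 - <<'E'
from h import *
def z(p,s,ox,oy): return [((x+.5)/s-.5+ox,(y+.5)/s-.5+oy) for x,y in p]
for n,p,s,ox,oy,h in [("blank",[(178,95),(331,95),(329,396),(173,394)],7,205,170,55),
 ("pallet",[(145,32),(377,81),(289,509),(52,456)],4,395,90,18),
 ("stop",[(216,102),(308,124),(300,156),(209,136)],4,395,90,48)]:
    w=top2w(z(p,s,ox,oy),h);print(n,np.round(w,1).tolist(),w.mean(0))
    e=(w[0]-w[3]+w[1]-w[2]);print(" dir deg",np.degrees(np.arctan2(e[1],e[0])),"sides",[np.linalg.norm(w[i]-w[i-1]).round(1) for i in range(4)])
w=top2w(z([(82,412),(158,77),(350,122),(278,460)],4,395,90),20);print(w.mean(0))
E
```

```text
blank [[522.5, 293.7], [522.3, 240.5], [418.5, 239.8], [419.3, 293.5]] [470.64443615 266.85153265]
 dir deg 0.25636149418994664 sides [np.float64(103.2), np.float64(53.2), np.float64(103.7), np.float64(53.7)]
pallet [[744.3, -207.2], [711.4, -353.1], [440.1, -288.6], [473.5, -142.5]] [ 592.3164644  -247.84790711]
 dir deg -13.404074674540507 sides [np.float64(278.4), np.float64(149.6), np.float64(278.8), np.float64(149.8)]
stop [[689.4, -240.9], [675.3, -296.6], [655.4, -291.1], [668.2, -236.0]] [ 672.06043227 -266.15535465]
 dir deg -14.216757828006019 sides [np.float64(21.8), np.float64(57.5), np.float64(20.7), np.float64(56.5)]
[ 592.48051882 -247.9217892 ]
```

Emit:
apply_moves(
  angular=[
    [0,0,5.9],
    [0,0,5.9],
    [0,0,5.9],
    [0,0,0],
    [0,0,0],
  ],
  xyz=[
    [0,0,0],
    [0,0,0],
    [0,0,0],
    [15,-45,0],
    [15,-45,0],
  ],
  jaw=[1,1,1,1,1],
)

```text
time: 0.6
tcp_pos: [219.8, -504.6, 230.4]
eef_rot: [1.0, -0.001, -0.0, -0.001]
wrist_force: [1.3, 0.5, 0.6]
width: 85.4
```

Emit:
apply_moves(
  angular=[
    [0,0,0],
    [0,0,0],
    [0,0,0],
    [0,0,0],
    [0,0,0],
  ],
  xyz=[
    [15,-45,0],
    [15,-45,0],
    [15,-45,0],
    [15,-45,0],
    [15,-45,0],
  ],
  jaw=[1,1,1,1,1],
)

```text
time: 1.1
tcp_pos: [295.0, -278.6, 231.1]
eef_rot: [1.0, -0.0, 0.0, -0.0]
wrist_force: [-0.2, -0.4, 0.5]
width: 85.5
```

Emit:
apply_moves(
  angular=[
    [0,0,0],
    [0,0,0],
    [0,0,0],
    [0,0,0],
    [0,0,0],
  ],
  xyz=[
    [15,-45,0],
    [15,-45,0],
    [15,-45,0],
    [15,-45,0],
    [15,-45,0],
  ],
  jaw=[1,1,1,1,1],
)

```text
time: 1.6
tcp_pos: [370.1, -53.6, 231.4]
eef_rot: [1.0, -0.0, 0.0, 0.0]
wrist_force: [0.3, -0.6, -0.0]
width: 85.7
```

Emit:
apply_moves(
  angular=[
    [0,0,0],
    [0,0,0],
    [0,0,0],
    [0,0,0],
    [0,0,0],
  ],
  xyz=[
    [15,-45,0],
    [15,-45,0],
    [15,-45,0],
    [15,-45,0],
    [15,-45,0],
  ],
  jaw=[1,1,1,1,1],
)

```text
time: 2.1
tcp_pos: [445.1, 171.7, 231.2]
eef_rot: [1.0, 0.0, -0.0, 0.0]
wrist_force: [0.9, -1.3, 0.0]
width: 85.6
```

Emit:
apply_moves(
  angular=[
    [0,0,0],
    [0,0,0],
    [0,0,0],
  ],
  xyz=[
    [13,-47.5,0],
    [13,-47.5,0],
    [0,0,0],
  ],
  jaw=[1,1,1],
)

```text
time: 2.4
tcp_pos: [472.3, 269.6, 231.0]
eef_rot: [1.0, 0.002, 0.001, -0.001]
wrist_force: [0.4, -1.8, 0.2]
width: 85.4
```

Run:
```python
from h import *
print(ctrl.read_state()["tcp_pos"])
im=ctrl.snapshot("wrist");cv2.imwrite("pics/w1.png",im[:,:,::-1])
```

```text
[472.28207461 269.59238029 230.98113756]
```

View pics/w1.png

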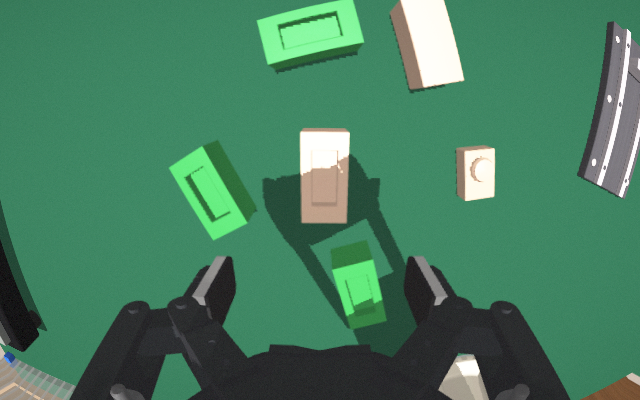

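The wrist view shows the pocket blank at about (325,177), with its top corners near (300,131), (349,131), (348,222) and (301,222). Next I'll convert those to world positions.

```bash
cat >> h.py <<'E'
from scipy.spatial.transform import Rotation as Ro
def wr2w(pts,z,s):
    c=ctrl.calibration("wrist");K=c["intrinsics"];T=c["T_tool_cam"]
    R=Ro.from_quat(s["eef_rot"]).as_matrix();o=R@T[:3,3]+s["tcp_pos"];out=[]
    for u,v in pts:
        x=(u-K[0,2])/K[0,0];y=(v-K[1,2])/K[1,1];r=np.hypot(x,y)
        d=np.array([x/r*np.sin(r),-y/r*np.sin(r),-np.cos(r)]);d=R@T[:3,:3]@d
        out.append((o+d*(z-o[2])/d[2])[:2])
    return np.array(out)
E
python3 - <<'E'
from h import *
s=ctrl.read_state();print(s["time"],s["tcp_pos"],s["eef_rot"],s["joints"])
w=wr2w([(300.5,131),(349.5,131),(347.5,222.5),(301,222.5)],55,s);print(w,w.mean(0))
im=cv2.imread("pics/w1.png");cv2.imwrite("pics/w1z.png",cv2.resize(im[115:235,280:370],None,fx=5,fy=5,interpolation=cv2.INTER_CUBIC))
E
```

```text
2.45 [471.1777006  266.95295084 230.61957742] [ 9.99998709e-01  1.58409889e-03 -2.66146372e-04  2.99994428e-05] [5.12570839e-01 2.24567710e-01 1.81260512e+00 2.32785765e-04
 1.10491348e+00 2.08009434e+00]
[[521.22444733 286.25218205]
 [521.49395251 235.94271432]
 [420.499707   235.30424024]
 [420.39960158 287.06948771]] [470.90442711 261.14215608]
```

View pics/w1z.png

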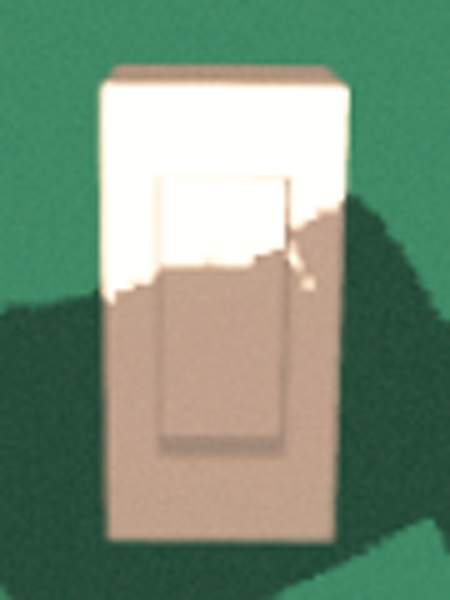

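Run:
```python
from h import *
s=ctrl.read_state();print(s["tcp_pos"])
im=ctrl.snapshot("wrist");cv2.imwrite("pics/w2.png",im[:,:,::-1])
im=im[:,:,::-1];cv2.imwrite("pics/w2z.png",cv2.resize(im[115:235,280:370],None,fx=5,fy=5,interpolation=cv2.INTER_CUBIC))
```

```text
[471.1777006  266.95295084 230.61957742]
```

View pics/w2z.png

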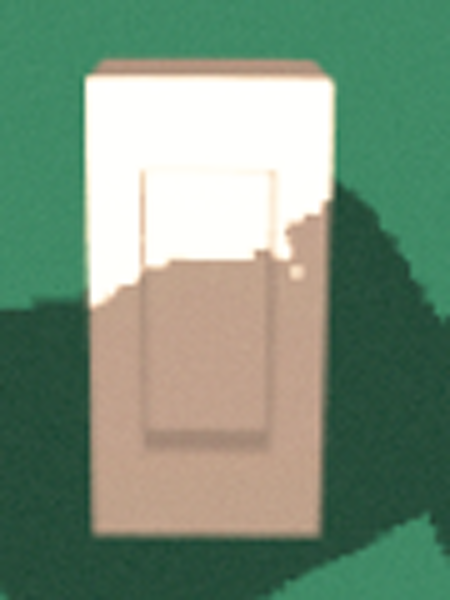

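Run:
```python
from h import *
s=ctrl.read_state();print(s["tcp_pos"],s["eef_rot"])
p=[((x+.5)/5-.5+280,(y+.5)/5-.5+115) for x,y in [(85,77),(335,80),(322,537),(92,536)]]
w=wr2w(p,55,s);print(w,w.mean(0))
```

```text
[470.59771141 265.25369747 230.5447743 ] [ 9.99999179e-01  1.01619003e-03 -6.29804452e-04  4.61460698e-04]
[[521.62417311 288.33580529]
 [521.12931372 237.0434196 ]
 [420.3748283  237.44617834]
 [420.56440158 288.59845575]] [470.92317918 262.85596474]
```

Emit:
apply_moves(
  angular=[
    [0,0,0],
    [0,0,0],
    [0,0,0],
    [0,0,0],
    [0,0,0],
  ],
  xyz=[
    [0,0,45],
    [0,0,45],
    [0,0,45],
    [0,0,45],
    [0,0,24],
  ],
  jaw=[1,1,1,1,1],
)

```text
time: 3.0
tcp_pos: [468.8, 261.9, 24.3]
eef_rot: [1.0, -0.001, -0.002, 0.001]
wrist_force: [0.0, -0.0, -0.4]
width: 85.7
```

Emit:
apply_moves(
  angular=[
    [0,0,0],
    [0,0,0],
    [0,0,0],
  ],
  xyz=[
    [0,0,4],
    [0,0,0],
    [0,0,0],
  ],
  jaw=[1,1,1],
)

```text
time: 3.3
tcp_pos: [472.0, 264.5, 24.8]
eef_rot: [1.0, -0.0, 0.001, -0.0]
wrist_force: [-0.2, 0.2, 0.4]
width: 85.5
```

Emit:
apply_moves(
  angular=[
    [0,0,0],
    [0,0,0],
    [0,0,0],
  ],
  xyz=[
    [0,0,6],
    [0,0,0],
    [0,0,0],
  ],
  jaw=[1,1,1],
)

```text
time: 3.6
tcp_pos: [471.3, 264.7, 17.9]
eef_rot: [1.0, -0.0, 0.0, -0.0]
wrist_force: [-0.1, -0.2, -0.9]
width: 85.4
```

Emit:
apply_moves(
  angular=[
    [0,0,0],
    [0,0,0],
    [0,0,0],
    [0,0,0],
    [0,0,0],
  ],
  xyz=[
    [0,0,0],
    [0,0,0],
    [0,0,0],
    [0,0,0],
    [0,0,0],
  ],
  jaw=[0.3,0.3,0,-0.2,-0.5],
  squeeze=40,
)

```text
time: 4.1
tcp_pos: [471.3, 264.7, 17.6]
eef_rot: [1.0, -0.0, 0.0, -0.0]
wrist_force: [-2.0, 0.1, 5.0]
width: 49.7
```

Emit:
apply_moves(
  angular=[
    [0,0,0],
    [0,0,0],
    [0,0,0],
  ],
  xyz=[
    [0,0,0],
    [0,0,0],
    [0,0,0],
  ],
  jaw=[-1,-1,-1],
)

```text
time: 4.4
tcp_pos: [471.2, 264.7, 17.6]
eef_rot: [1.0, -0.0, 0.0, -0.0]
wrist_force: [-1.1, 0.6, 6.3]
width: 49.6
```

Emit:
apply_moves(
  angular=[
    [0,0,0],
    [0,0,0],
    [0,0,0],
    [0,0,0],
    [0,0,0],
  ],
  xyz=[
    [0,0,-15],
    [0,0,-35],
    [0,0,-45],
    [0,0,-35],
    [0,0,-10],
  ],
  jaw=[-1,-1,-1,-1,-1],
)

```text
time: 4.9
tcp_pos: [472.6, 265.3, 160.7]
eef_rot: [1.0, -0.0, 0.002, -0.001]
wrist_force: [0.3, 0.3, -2.2]
width: 49.6
```

Emit:
apply_moves(
  angular=[
    [0,0,0],
    [0,0,0],
    [0,0,0],
    [0,0,0],
    [0,0,0],
  ],
  xyz=[
    [4,22,0],
    [7,42,0],
    [7,44,0],
    [7,44,0],
    [7,44,0],
  ],
  jaw=[-1,-1,-1,-1,-1],
)

```text
time: 5.4
tcp_pos: [502.1, 66.8, 156.0]
eef_rot: [1.0, 0.0, -0.001, 0.0]
wrist_force: [1.1, 0.2, -2.0]
width: 49.9
```

Emit:
apply_moves(
  angular=[
    [0,0,0],
    [0,0,0],
    [0,0,0],
    [0,0,0],
    [0,0,0],
  ],
  xyz=[
    [7,44,0],
    [7,44,0],
    [7,44,0],
    [7,44,0],
    [7,44,0],
  ],
  jaw=[-1,-1,-1,-1,-1],
)

```text
time: 5.9
tcp_pos: [537.1, -153.2, 155.8]
eef_rot: [1.0, -0.0, -0.001, -0.0]
wrist_force: [0.3, 0.4, -1.9]
width: 49.6
```

Emit:
apply_moves(
  angular=[
    [0,0,0],
    [0,0,0],
    [0,0,0],
    [0,0,6.7],
    [0,0,6.7],
  ],
  xyz=[
    [7,40,0],
    [7,30,0],
    [4,14,0],
    [0,0,0],
    [0,0,0],
  ],
  jaw=[-1,-1,-1,-1,-1],
)

```text
time: 6.4
tcp_pos: [555.2, -235.2, 155.7]
eef_rot: [0.993, -0.119, -0.001, -0.0]
wrist_force: [0.2, 1.0, -2.9]
width: 49.5
```

Emit:
apply_moves(
  angular=[
    [0,0,0],
    [0,0,0],
    [0,0,0],
  ],
  xyz=[
    [0,0,0],
    [0,0,0],
    [0,0,0],
  ],
  jaw=[-1,-1,-1],
)

```text
time: 6.7
tcp_pos: [555.8, -234.9, 156.9]
eef_rot: [0.993, -0.115, -0.0, -0.0]
wrist_force: [0.4, 0.7, -2.5]
width: 49.5
```

Run:
```python
from h import *
s=ctrl.read_state();print(s["time"],s["tcp_pos"],s["eef_rot"],Ro.from_quat(s["eef_rot"]).as_matrix()[:,0])
im=ctrl.snapshot("wrist")[:,:,::-1];cv2.imwrite("pics/w3.png",im)
```

```text
6.7 [ 555.79767865 -234.93099137  156.89699803] [ 9.93342119e-01 -1.15201172e-01 -3.24661079e-04 -1.38166294e-04] [ 9.73457169e-01 -2.28868262e-01 -6.76832887e-04]
```

View pics/w3.png

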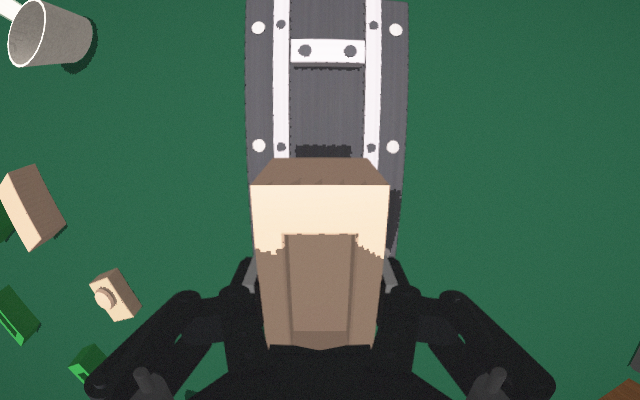

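The blank is held squarely. Rail screws are visible at (281,24), (374,25), (281,147) and (371,148), and the stop's top face at about (291-365, 40-63). I'll use these to check the channel line.

Run:
```python
from h import *
im=cv2.imread("pics/w3.png");cv2.imwrite("pics/w3z.png",cv2.resize(im[10:170,240:415],None,fx=3.6,fy=3.6,interpolation=cv2.INTER_CUBIC))
```

```text
(no output)
```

View pics/w3z.png

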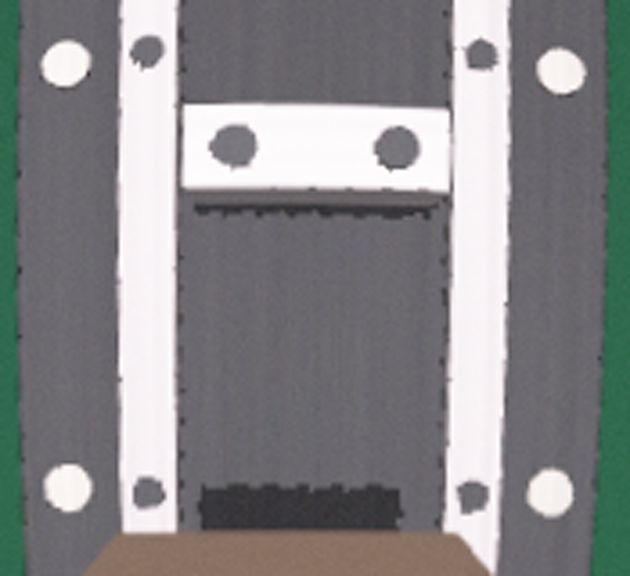

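Run:
```python
from h import *
s=dict(tcp_pos=np.array([555.79767865,-234.93099137,156.89699803]),eef_rot=[ 9.93342119e-01,-1.15201172e-01,-3.24661079e-04,-1.38166294e-04])
f=3.6
def P(l): return [((x+.5)/f-.5+240,(y+.5)/f-.5+10) for x,y in l]
scr=wr2w(P([(147,51),(481,54),(473,497),(148,492)]),28,s)
rv=wr2w(P([(66,63),(561,71),(550,492),(68,488)]),19,s)
st=wr2w(P([(183,103),(450,107),(450,190),(183,187)]),48,s)
for n,w in [("screws",scr),("rivets",rv),("stop",st)]:
    e=w[0]-w[3]+w[1]-w[2]; m=w.mean(0);a=np.arctan2(e[1],e[0])
    g=w[0]-w[1]+w[3]-w[2];b=np.arctan2(g[1],g[0])-np.pi/2
    print(n,np.round(w,1).tolist(),m,np.degrees([a,b]))
    t=np.radians(-13.4);R=np.array([[np.cos(t),np.sin(t)],[-np.sin(t),np.cos(t)]])
    print(" rel to TCP, pallet axes",R@(m-s["tcp_pos"][:2])," in pallet frame",R@(m-[592.4,-247.9]))
    print(" sides",[np.linalg.norm(w[i]-w[i-1]).round(1) for i in range(4)])
s=ctrl.read_state();print(s["tcp_pos"])
```

```text
screws [[710.4, -237.1], [691.9, -315.2], [584.2, -289.1], [603.6, -211.2]] [ 647.51762821 -263.1449877 ] [-13.61107289 -13.650772  ]
 rel to TCP, pallet axes [95.76148898 -6.18998903]  in pallet frame [57.15009312 -2.05656151]
 sides [np.float64(109.8), np.float64(80.2), np.float64(110.8), np.float64(80.3)]
rivets [[715.6, -216.2], [686.2, -336.5], [579.6, -310.4], [608.8, -190.0]] [ 647.56725095 -263.25526522] [-13.77231839 -13.67705334]
 rel to TCP, pallet axes [95.83531737 -6.28576438]  in pallet frame [57.22392152 -2.15233686]
 sides [np.float64(110.1), np.float64(123.8), np.float64(109.8), np.float64(123.9)]
stop [[690.4, -243.3], [676.5, -300.7], [657.6, -296.3], [671.4, -238.8]] [ 673.98155215 -269.75172935] [-13.26100891 -13.56459489]
 rel to TCP, pallet axes [123.03605436  -6.48390906]  in pallet frame [84.4246585  -2.35048153]
 sides [np.float64(19.6), np.float64(59.1), np.float64(19.4), np.float64(59.1)]
[ 555.9043964  -235.02143085  157.040202  ]
```

Emit:
apply_moves(
  angular=[
    [0,0,0.4],
    [0,0,0],
    [0,0,0],
    [0,0,0],
    [0,0,0],
  ],
  xyz=[
    [0,5.8,0],
    [0,0,30],
    [0,0,40],
    [0,0,27],
    [0,0,0],
  ],
  jaw=[-1,-1,-1,-1,-1],
)

```text
time: 7.25
tcp_pos: [551.9, -240.2, 56.8]
eef_rot: [0.993, -0.12, -0.003, -0.001]
wrist_force: [-0.7, 0.5, -2.4]
width: 49.4
```

Run:
```python
from h import *
s=ctrl.read_state();x=Ro.from_quat(s["eef_rot"]).as_matrix()[:,0];print(s["tcp_pos"],np.degrees(np.arctan2(x[1],x[0])),s["wrist_force"])
im=ctrl.snapshot("wrist")[:,:,::-1];cv2.imwrite("pics/w4.png",im)
im=ctrl.snapshot("top")[:,:,::-1];cv2.imwrite("pics/t4.png",im)
```

```text
[ 551.90910689 -240.22838207   56.77014627] -13.78631483905817 [-0.66962849  0.46996698 -2.39426978]
```

View pics/w4.png

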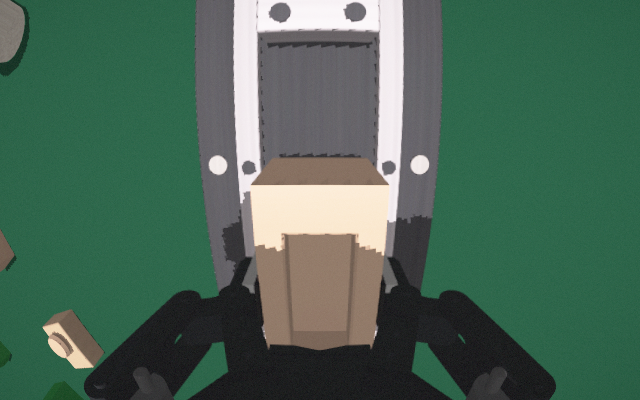

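The blank's front bottom edge at row 157 is centred between the channel's inner faces (columns about 261 and 379). I'll lower it slowly.

Emit:
apply_moves(
  angular=[
    [0,0,0],
    [0,0,0],
    [0,0,0],
    [0,0,0],
    [0,0,0],
  ],
  xyz=[
    [0,0,6],
    [0,0,5],
    [0,0,4],
    [0,0,0],
    [0,0,0],
  ],
  jaw=[-1,-1,-1,-1,-1],
)

```text
time: 7.85
tcp_pos: [554.7, -241.1, 45.4]
eef_rot: [0.993, -0.12, 0.0, 0.0]
wrist_force: [0.4, 0.4, -1.9]
width: 49.4
```

Emit:
apply_moves(
  angular=[
    [0,0,0],
    [0,0,0],
    [0,0,0],
    [0,0,0],
    [0,0,0],
  ],
  xyz=[
    [0,0,3],
    [0,0,3],
    [0,0,2],
    [0,0,0],
    [0,0,0],
  ],
  jaw=[-1,-1,-1,-1,-1],
)

```text
time: 8.35
tcp_pos: [554.6, -241.1, 37.2]
eef_rot: [0.993, -0.12, -0.0, -0.0]
wrist_force: [-0.3, -0.3, -2.5]
width: 49.6
```

Emit:
apply_moves(
  angular=[
    [0,0,0],
    [0,0,0],
    [0,0,0],
    [0,0,0],
  ],
  xyz=[
    [0,0,1],
    [0,0,0.5],
    [0,0,0],
    [0,0,0],
  ],
  jaw=[-1,-1,-1,-1],
)

```text
time: 8.75
tcp_pos: [554.7, -241.2, 35.8]
eef_rot: [0.993, -0.12, 0.0, 0.0]
wrist_force: [-0.2, -0.5, -2.8]
width: 49.5
```

Emit:
apply_moves(
  angular=[
    [0,0,0],
    [0,0,0],
    [0,0,0],
  ],
  xyz=[
    [0,0,0.7],
    [0,0,0],
    [0,0,0],
  ],
  jaw=[-1,-1,-1],
)

```text
time: 9.05
tcp_pos: [554.7, -241.2, 35.6]
eef_rot: [0.993, -0.12, 0.0, 0.0]
wrist_force: [-2.6, 0.8, 6.1]
width: 49.6
```

Emit:
apply_moves(
  angular=[
    [0,0,0],
    [0,0,0],
    [0,0,0],
  ],
  xyz=[
    [0,0,0.7],
    [0,0,0],
    [0,0,0],
  ],
  jaw=[-1,-1,-1],
)

```text
time: 9.35
tcp_pos: [554.7, -241.2, 35.5]
eef_rot: [0.993, -0.12, 0.0, 0.0]
wrist_force: [-4.9, 1.7, 12.5]
width: 49.9
```

Emit:
apply_moves(
  angular=[
    [0,0,0],
    [0,0,0],
    [0,0,0],
    [0,0,0],
    [0,0,0],
  ],
  xyz=[
    [0,0,-0.8],
    [6,0,0],
    [10,0,0],
    [10,0,0],
    [8,0,0],
  ],
  jaw=[-1,-1,-1,-1,-1],
)

```text
time: 9.85
tcp_pos: [587.5, -249.3, 35.6]
eef_rot: [0.993, -0.12, -0.001, -0.0]
wrist_force: [-6.2, 2.1, 10.0]
width: 49.7
```

Emit:
apply_moves(
  angular=[
    [0,0,0],
    [0,0,0],
    [0,0,0],
    [0,0,0],
    [0,0,0],
  ],
  xyz=[
    [6,0,0],
    [5,0,0],
    [4,0,0],
    [3,0,0],
    [0,0,0],
  ],
  jaw=[-1,-1,-1,-1,-1],
)

```text
time: 10.35
tcp_pos: [605.3, -253.6, 35.6]
eef_rot: [0.993, -0.12, -0.0, 0.0]
wrist_force: [-3.5, 0.5, 7.0]
width: 49.8
```

Free sliding reads about 3.5 N of drag. About 10 mm remains, so I'll go on in small steps.

Emit:
apply_moves(
  angular=[
    [0,0,0],
    [0,0,0],
    [0,0,0],
    [0,0,0],
    [0,0,0],
  ],
  xyz=[
    [1.5,0,0],
    [1.5,0,0],
    [1.5,0,0],
    [1,0,0],
    [0,0,0],
  ],
  jaw=[-1,-1,-1,-1,-1],
)

```text
time: 10.85
tcp_pos: [610.1, -254.8, 35.6]
eef_rot: [0.993, -0.12, -0.0, -0.0]
wrist_force: [-4.2, 0.9, 8.3]
width: 49.3
```

Emit:
apply_moves(
  angular=[
    [0,0,0],
    [0,0,0],
    [0,0,0],
    [0,0,0],
  ],
  xyz=[
    [1,0,0],
    [1,0,0],
    [0,0,0],
    [0,0,0],
  ],
  jaw=[-1,-1,-1,-1],
)

```text
time: 11.25
tcp_pos: [612.0, -255.3, 35.6]
eef_rot: [0.993, -0.12, -0.0, -0.0]
wrist_force: [-5.1, 1.0, 8.6]
width: 49.6
```

Emit:
apply_moves(
  angular=[
    [0,0,0],
    [0,0,0],
    [0,0,0],
    [0,0,0],
  ],
  xyz=[
    [1,0,0],
    [1,0,0],
    [0,0,0],
    [0,0,0],
  ],
  jaw=[-1,-1,-1,-1],
)

```text
time: 11.65
tcp_pos: [614.0, -255.8, 35.6]
eef_rot: [0.993, -0.12, -0.0, -0.0]
wrist_force: [-5.2, 1.6, 7.4]
width: 49.6
```

Emit:
apply_moves(
  angular=[
    [0,0,0],
    [0,0,0],
    [0,0,0],
  ],
  xyz=[
    [1,0,0],
    [0,0,0],
    [0,0,0],
  ],
  jaw=[-1,-1,-1],
)

```text
time: 11.95
tcp_pos: [614.1, -255.8, 35.6]
eef_rot: [0.993, -0.12, -0.001, -0.0]
wrist_force: [-8.7, 2.1, 10.8]
width: 49.7
```

Emit:
apply_moves(
  angular=[
    [0,0,0],
    [0,0,0],
    [0,0,0],
  ],
  xyz=[
    [1,0,0],
    [0,0,0],
    [0,0,0],
  ],
  jaw=[-1,-1,-1],
)

```text
time: 12.25
tcp_pos: [614.1, -255.8, 35.6]
eef_rot: [0.993, -0.12, -0.002, -0.0]
wrist_force: [-11.6, 3.0, 14.8]
width: 49.5
```

Run:
```python
from h import *
im=ctrl.snapshot("wrist")[:,:,::-1];cv2.imwrite("pics/w5.png",im)
```

```text
(no output)
```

View pics/w5.png

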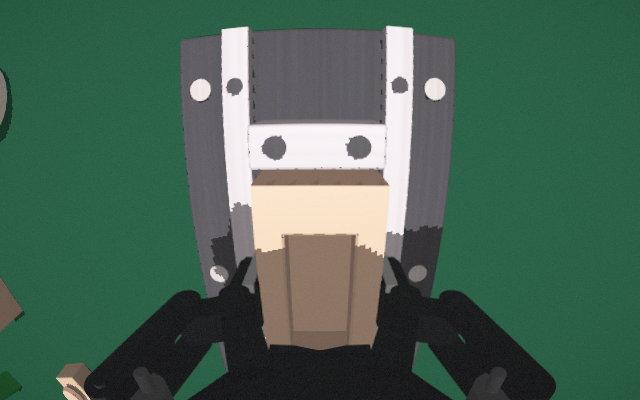

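The blank's end meets the stop face across its full width at row 170. The TCP holds at x=614.1 while the force climbs, so it is pressing. I'll ease off slightly and release.

Emit:
apply_moves(
  angular=[
    [0,0,0],
    [0,0,0],
    [0,0,0],
    [0,0,0],
    [0,0,0],
  ],
  xyz=[
    [-1,0,-0.4],
    [0,0,0],
    [0,0,0],
    [0,0,0],
    [0,0,0],
  ],
  jaw=[-1,-0.2,0.3,0.5,0.7],
)

```text
time: 12.8
tcp_pos: [615.7, -256.1, 35.5]
eef_rot: [0.993, -0.12, 0.0, 0.0]
wrist_force: [-0.3, 0.1, 0.1]
width: 72.4
```

Emit:
apply_moves(
  angular=[
    [0,0,0],
    [0,0,0],
    [0,0,0],
    [0,0,0],
  ],
  xyz=[
    [0,0,0],
    [0,0,0],
    [0,0,0],
    [0,0,0],
  ],
  jaw=[1,1,1,1],
)

```text
time: 13.2
tcp_pos: [615.4, -256.0, 35.6]
eef_rot: [0.993, -0.12, 0.0, -0.0]
wrist_force: [0.1, -0.0, 1.0]
width: 85.1
```

Emit:
apply_moves(
  angular=[
    [0,0,0],
    [0,0,0],
    [0,0,0],
    [0,0,0],
    [0,0,0],
  ],
  xyz=[
    [0,0,-10],
    [0,0,-30],
    [0,0,-45],
    [0,0,-45],
    [0,0,-30],
  ],
  jaw=[1,1,1,1,1],
)

```text
time: 13.7
tcp_pos: [616.3, -256.4, 199.9]
eef_rot: [0.993, -0.12, 0.002, 0.001]
wrist_force: [0.8, -0.5, 0.4]
width: 85.2
```

Emit:
apply_moves(
  angular=[
    [0,0,0],
    [0,0,0],
    [0,0,0],
    [0,0,0],
    [0,0,0],
  ],
  xyz=[
    [-40,0,0],
    [-45,0,0],
    [-45,0,0],
    [0,0,0],
    [0,0,0],
  ],
  jaw=[1,1,1,1,1],
)

```text
time: 14.2
tcp_pos: [489.0, -225.1, 196.8]
eef_rot: [0.993, -0.12, 0.001, 0.0]
wrist_force: [0.4, 0.6, -0.2]
width: 85.5
```

Emit:
apply_moves(
  angular=[
    [0,0,0],
    [0,0,0],
    [0,0,0],
  ],
  xyz=[
    [0,0,0],
    [0,0,0],
    [0,0,0],
  ],
  jaw=[1,1,1],
)

```text
time: 14.5
tcp_pos: [490.0, -225.3, 195.5]
eef_rot: [0.993, -0.12, 0.0, 0.0]
wrist_force: [1.2, 0.2, -0.2]
width: 85.4
```

Run:
```python
from h import *
s=ctrl.read_state();print(s["time"],s["tcp_pos"].tolist(),s["eef_rot"].tolist())
im=ctrl.snapshot("wrist")[:,:,::-1];cv2.imwrite("pics/w6.png",im)
im=ctrl.snapshot("scene")[:,:,::-1];cv2.imwrite("pics/s6.png",im)
```

```text
14.5 [489.98725791641897, -225.26274633532316, 195.5461523009902] [0.9927617487474746, -0.1201003397674086, 0.0001318043611169499, 3.520255190052244e-05]
```

View pics/w6.png

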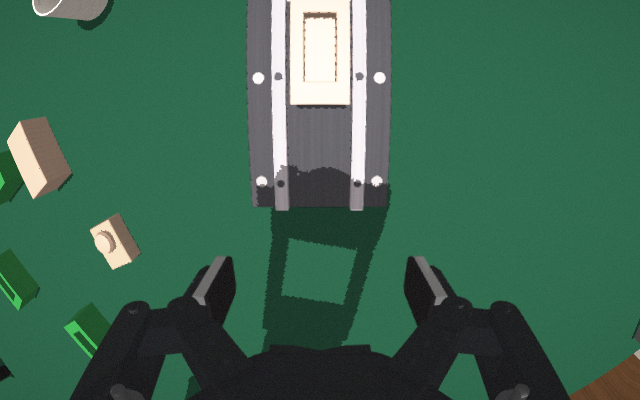

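View pics/s6.png

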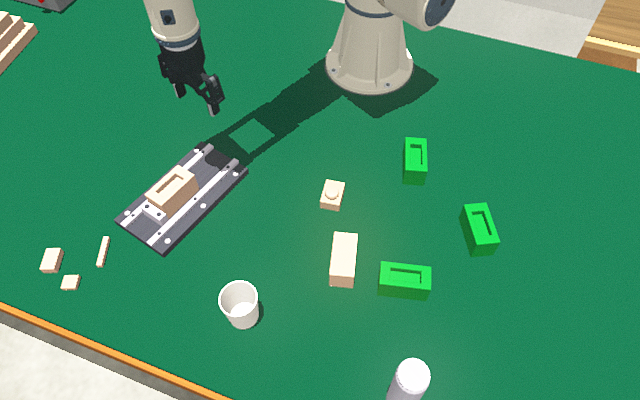

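Run:
```python
from h import *
im=ctrl.snapshot("top")[:,:,::-1]
s6=cv2.imread("pics/s6.png")
a=cv2.resize(im[90:225,395:500],None,fx=4,fy=4,interpolation=cv2.INTER_CUBIC)
b=cv2.resize(s6[135:260,110:255],(580,500)[:2],interpolation=cv2.INTER_CUBIC)[:, :370]
b=cv2.resize(b,(370,a.shape[0]))
cv2.imwrite("pics/fin.png",np.hstack([a,b]))
```

```text
(no output)
```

View pics/fin.png

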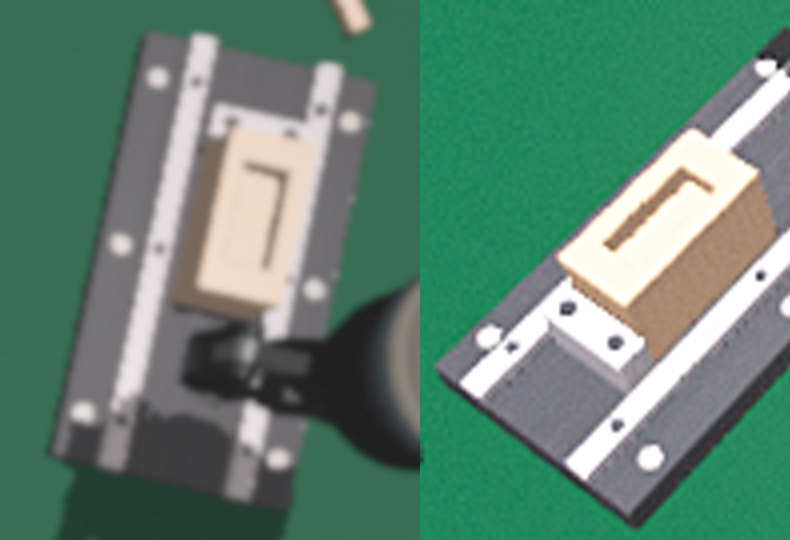

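Both views show the blank upright between the rails, square and against the stop, with the gripper clear. I'm handing in.

```bash
python3 -c "
from cell import ctrl
print(ctrl.hand_in())"
```

```text
the job is handed in; nothing more can be done
None
```

The half-milled blank is loaded: it stands pocket up between the rails against the stop, released, and I handed the job in at about 14.6 s of the 37 s allowed.

- **Placing:** I gripped it across its 50 mm width and set it on the channel floor about 60 mm short of the stop. Floor contact came 18 mm above bench level, which matches the pallet's height.
- **Pressing:** I slid it along the rails until the TCP stopped moving at x = 614.1 mm. The horizontal force then rose from about 5 N of sliding drag to about 12 N against the stop.
- **Last checks:** After I released it and backed off, the wrist, scene and top views showed it upright, square and touching the stop. The plain blank looked unmoved and the gripper was clear.
- **Disagreement:** Before placing, the top and wrist cameras differed by about 2 to 3 mm on where the pallet and stop were. I went with the wrist view, which had the blank centred in the channel.

I checked the final pose only by eye in the pictures and did not compute it.

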